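# Index the parts carousel and lay the sleeve in the cradle

## Robot

A 6-joint arm with a two-finger parallel gripper is mounted at the origin on a cart in front of the work surface, level with it; the furniture and walls round the work are solid. World frame = base frame: x ahead of the robot, y to its left, z up, the work surface at z = 0. Lengths are in mm, angles in degrees, forces in N, time in s.
With the tool pointing down it reaches from about 350 to 850 mm from the base axis. Payload 8.1 kg.
Tool frame: the origin (TCP) lies midway between the tips of the shut fingers; the grasp point (between the pads) lies 19 mm behind it; z points along the fingers, y is the line along which they close (so a half turn about z gives the same grasp; the last joint's range is limited). The gripper opens to 85 mm and grips with 20 to 120 N. Pads are 22 mm wide; open, the fingers measure 114 mm over their backs; the gripper's body (76 mm by 85 mm) begins 54 mm behind the grasp point. The pads swing forward as they close: fully open they stand 13 mm farther back than shut.
Start: joints at [-77.888, 7.471, 85.268, -0, 87.261, -4.893], TCP at [175.497, -573.765, 231.292] pointing down, gripper open.
Joint ranges: [-169.43, 169.43], [-51.17, 129.36], [1.28, 143.12], [-76.62, 256.62], [0, 156.53], [-152.29, 152.29]. Speed limits (degrees/s): [136.94, 136.94, 159.86, 180, 180, 180].

## Interface

Orientations are given as [roll, pitch, yaw] about the fixed x, y, z axes, in that order (R = Rz(yaw) Ry(pitch) Rx(roll)).
In Python, from bench import r gives the robot as it stands. The module is installed in compiled form; this text tells all that it offers.
- The arm moves only by the tool jog_arm, never from a script. Its argument "rows" is a list of rows, each a list of 2 entries, a list of its own where there are three numbers: the shift along the tool's x, y, z in mm, then the turn, a rotation vector about the tool's x, y, z in rad. A call has 1 to 10 rows; each row is the pose to reach, as a shift and turn from the pose commanded when the call began, along the tool's axes at that moment; what a row does not reach only later rows make up. A row lasts 1/10 s, in which the tool goes at most 50 mm and 8.59 degrees, less where a joint would pass 70% of its speed; a pose out of reach is approached as far as the arm can. A call with a gripper value outside its range is refused whole. "grip" is the finger opening in mm, from 0 to 85.4, set as the call begins (left out, the last holds). The fingers move at their own pace and stop on an object; "force" is the grip in N (left out, the last holds). Time passes only in rows, so rows that repeat a pose let the fingers close. It gives the time, the measured TCP pose, the force, the opening and the grip force at its end, in the units of the state.
- r.sense(): the state, without advancing time (a new reading comes with each control period).
- r.snapshot(name): name is "scene" or "top"; returns (picture, depth): 420x560x3 uint8, blue, green, red; 420x560 float32, mm along the optical axis (not along the pixel's ray), 0 where there is no reading.
- r.camera_params(name): a dict with "fx", "fy", "cx", "cy" (pixels), "dist_coeffs" ([k1, k2, p1, p2, k3] as OpenCV has them; the pictures are not rectified), "pose" (4x4, takes a point from camera to world coordinates). Camera axes: x right, y down, z forward; pixel columns grow to the right and rows downward; lengths in mm; the calibration is good to about 2 mm. A picture is of the moment at which its call begins. camera_params takes no time and is no camera call.
- r.hand_in(): hands the job in; it is judged then, once.
The state is a dict: "time": time; "joint_pos": joint angles; "qd": joint speeds; "joint_efforts": joint torques, N m; "tool_pos": TCP position; "tcp_rot": TCP orientation; "ft_force": force on the tool from outside, world axes, zero at the start; "wrist_torque": the same for the moment, N m; "finger_gap": finger opening in mm; "grip_force": force on a finger pad.
Only numpy, scipy, OpenCV 4.12 (cv2) and the standard library are available. Lean on these libraries where they do the work, as an engineer would, in place of code of your own. Each camera call takes 0.05 s, during which the arm holds its last target. There are 200 camera calls.

## Task

Turn the parts carousel until the plain steel sleeve stands squarely in the middle of the opening in the wire guard, and let it come to rest there. Then lift the sleeve out through the opening and set it down, without dropping it, lengthwise and roughly centred in the two V saddles of the inspection cradle. Leave the other two parts in their carousel pockets and do not disturb the other things on the bench.

Things in the scene. Friction and masses are not known exactly. Their poses are not given: they have to be found in the camera images.
- guard: Fixed stand with a cage of thin radial wires 100 mm above the bench, from 46 to 182 mm radius, 19 degrees apart: parts below them cannot be taken out. Its -x axis points out through the middle of the opening, a sector without wires 65 degrees to each side; a post of 5 mm radius stands at each edge of the opening, at 182 mm radius. Origin: on the carousel's axis at bench height.
- carousel: Disc, radius 162 mm, top 26 mm above the bench; turns about its z (origin on it, at bench height), over a turn either way, friction 0.12 N m, stays where left. Pockets at its +x, +y, -x, -y (one empty), centre 105 mm out: two V saddles (tips 30 mm above the disc, 57 mm wide, 12 mm thick) 36 mm in and out of the centre, free for fingers between. Parts point to the axis.
- carousel_handle (a point): Centre of the carousel's black grip bar, on the axis 139 mm above the bench; axes as the carousel's. The bar is 66 mm long (x), 16 mm thick (y) and 40 mm high (119 to 159 mm above the bench), on a hub of 15 mm radius. Grip it across its 16 mm and twist; it can be let go and gripped again.
- sleeve_center (a point): Centre of the wanted part: plain smooth grey steel cylinder, 106 mm long (along its y), 35 mm in diameter, with a shallow groove and a small dark slot near one end; about 0.4 kg. Either end may face outward. In a carousel pocket its centre is about 59 mm above the bench; lying in the cradle, 45 mm.
- shaft_center (a point): Centre of a thin steel shaft with a collar round its middle, 104 mm long (along its y), 25 mm in diameter, collar 36 mm, lying in the pocket opposite the sleeve. Stays in its pocket.
- coupling_center (a point): Centre of a black hose coupling with grooves and a cam ear, 105 mm long (along its y), 54 mm across, in a third pocket. Stays in its pocket.
- cradle: Fixed inspection cradle: steel plate 130 (x) by 76 (y) by 10 mm with two dark V saddles (90 degree V running along x, 14 mm thick, vertex 20 mm and arm tips 42 mm above the bench, 57 mm wide) at x = -36 and +36 mm; 58 mm between them is free for the fingers down to the plate. Origin: centre of the underside.
- cradle_seat (a point): Where the centre of the sleeve belongs when it lies in the cradle: midway between the saddles, 44.7 mm above the bench; axes as the cradle's. The sleeve's length goes along x, either way round.
- seal_jar: White jar with a red lid, 54 mm across, 69 mm high, upright on the bench. Bystander.

How it is judged:
By the outcome, as a careful person would: the job done as asked, in the order asked, and still so for the second after the job is handed in, with the robot touching nothing.
It also fails if it takes over 72 s, if anything falls off the work surface, if the arm or the gripper's body presses on something with over 40 N, if the wrist force passes 120 N, or if a joint passes its speed limit or range.

## Working session

There is one attempt and no reset: what is moved stays moved. The work goes in short steps, Python scripts to look and compute and a tool call to move; the robot and the scene stay as the last step left them, time stands still between calls to the robot, and variables do not carry over. Pictures are saved under pics/ and viewed, at most 10 in all, crops included, and the job is handed in when it is done.

Besides the shell and the picture viewer there is one more tool, called after "Emit:" as a command line: name --argument value ..., lists and objects as JSON in quotes. jog_arm: Moves the arm, as the interface text tells. Its arguments: {"type":"object","properties":{"rows":{"type":"array"},"grip":{"type":"number"},"force":{"type":"number"}},"required":["rows"]}

```bash
mkdir -p pics
cat > h.py <<'E'
import numpy as np, cv2
from bench import r
def snap(n,f=None):
    im,d=r.snapshot(n)
    if f: cv2.imwrite('pics/'+f,im)
    return im,d
def world(n,d):
    p=r.camera_params(n); K=np.array([[p['fx'],0,p['cx']],[0,p['fy'],p['cy']],[0,0,1]])
    h,w=d.shape; u,v=np.meshgrid(np.arange(w),np.arange(h))
    uv=np.stack([u,v],-1).reshape(-1,1,2).astype(float)
    q=cv2.undistortPoints(uv,K,np.array(p['dist_coeffs'])).reshape(h,w,2)
    c=np.dstack([q*d[...,None],d]); P=np.array(p['pose'])
    W=c@P[:3,:3].T+P[:3,3]; W[d==0]=np.nan
    return W
E
python3 - <<'E'
from h import *
for n in('scene','top'):
    im,d=snap(n,n+'0.png'); W=world(n,d); np.save(n+'W.npy',W)
    p=r.camera_params(n); print(n,p['fx'],np.round(p['pose'],2).tolist())
print(r.sense())
E
```

```text
scene 511.5200961432156 [[-0.75, -0.51, 0.42, 110.29], [-0.66, 0.57, -0.49, 722.75], [0.02, -0.65, -0.76, 963.89], [0.0, 0.0, 0.0, 1.0]]
top 448.8017757287221 [[0.02, -1.0, 0.08, 491.31], [-1.0, -0.03, -0.01, 164.34], [0.01, -0.08, -1.0, 1141.35], [0.0, 0.0, 0.0, 1.0]]
{'time': 0.1, 'joint_pos': array([-7.78884765e+01,  7.51321783e+00,  8.53233375e+01, -1.00767511e-03,
        8.72626647e+01, -4.89399979e+00]), 'qd': array([ 0.05078285, -0.0710717 , -0.15373687,  0.0413226 , -0.07600624,
        0.07673768]), 'joint_efforts': array([ 3.92230422e-04, -5.70948672e+01, -5.01944697e+01, -1.68011020e-04,
        8.06262600e-03,  1.37843077e-05]), 'tool_pos': array([ 175.3774304 , -573.26692603,  230.32108466]), 'tcp_rot': array([-1.79901056e+02, -7.46194383e-03,  1.70055659e+01]), 'ft_force': array([0.07782641, 0.24962472, 0.11169481]), 'wrist_torque': array([ 0.02250795,  0.02183169, -0.00352576]), 'grip_force': 0.0, 'finger_gap': 85.52362533311272}
```

View pics/scene0.png

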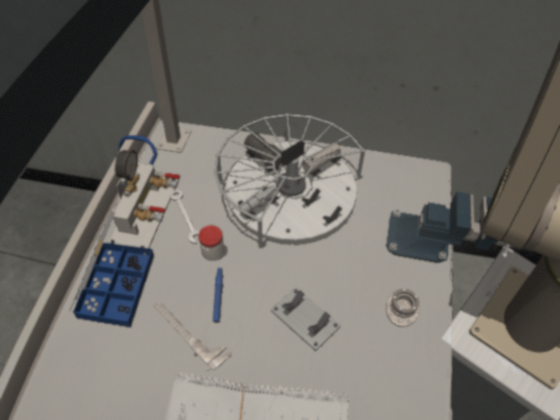

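View pics/top0.png

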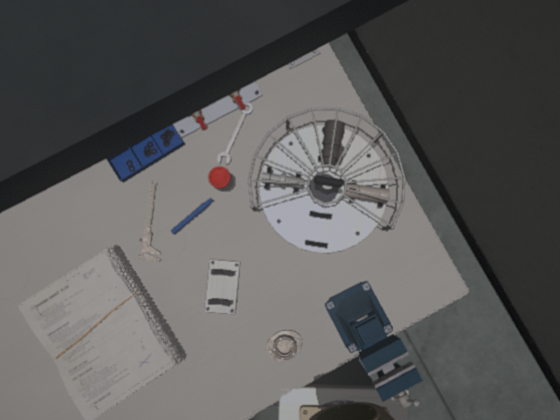

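The top view shows the carousel axis near (326,186), the coupling at (333,135), steel parts at (283,180) and (370,190), the empty pocket at (318,230) facing the opening, the cradle at (223,287), and the jar at (220,177). I'll crop the carousel and measure.

Run:
```python
from h import *
im=cv2.imread('pics/top0.png'); W=np.load('topW.npy')
cv2.imwrite('pics/crop0.png',cv2.resize(im[95:265,235:415],None,fx=3.5,fy=3.5,interpolation=cv2.INTER_CUBIC))
x,y,z=W[...,0],W[...,1],W[...,2]
for (u,v) in [(326,186),(283,180),(370,190),(255,208),(388,228),(223,287),(220,177),(318,230)]: print((u,v),np.round(W[v,u],1))
def rect(m,name):
    p=np.c_[x[m],y[m]].astype(np.float32); c=p.mean(0); print(name,len(p),c,cv2.minAreaRect(p), 'med z',np.median(z[m]))
ax=W[186,326,:2]; R=np.hypot(x-ax[0],y-ax[1])
rect((z>150)&(z<172)&(R<50),'handle')
m=(np.abs(z-26)<5)&(R<185); p=np.c_[x[m],y[m]].astype(np.float32); print('disc',cv2.minEnclosingCircle(p))
c=W[287,223,:2]; Rc=np.hypot(x-c[0],y-c[1])
rect((z>6)&(z<60)&(Rc<85),'cradle'); rect((z>25)&(z<60)&(Rc<85),'saddles')
m=(z>92)&(z<112)&(R<200)&(R>120); p=np.c_[x[m],y[m]]-ax
a=np.degrees(np.arctan2(p[:,1],p[:,0]))%360; h,e=np.histogram(a,72,(0,360)); print(h)
```

```text
(326, 186) [634.   64.7 122.7]
(283, 180) [653.2 163.4  70.5]
(370, 190) [633.7 -45.5  75.3]
(255, 208) [584.4 229.1  63.7]
(388, 228) [543.6 -88.4  78.8]
(223, 287) [389.7 306.    8. ]
(220, 177) [656.7 315.1  68.9]
(318, 230) [536.8  73.2  26.6]
handle 209 [641.20056   61.515667] ((641.7582397460938, 61.29426956176758), (64.20586395263672, 16.19643783569336), 82.62670135498047) med z 157.90931044613558
disc ((641.5775146484375, 58.05472183227539), 179.8747100830078)
cradle 1586 [390.90656 307.20917] ((388.05694580078125, 285.4822082519531), (122.52381134033203, 137.55751037597656), 84.90509033203125) med z 10.896030929369317
saddles 221 [391.87225 308.41806] ((391.76263427734375, 307.863037109375), (54.32548522949219, 85.28120422363281), 86.53617858886719) med z 36.56154696383169
[ 28  43  44  16  17  67  18  18  18  61  17  17  18  58  16  18  21  52
  18  18  21  45   0   0   0   0   0   0   0   0   0   0   0   0   0   0
   0   0   0   0   0   0   0   0   0   0   0   6  64  18  17  32  45  19
  19  56  23  18  18  64  19  17  23  74  18  18  67  18  19  37 101  28]
```

View pics/crop0.png

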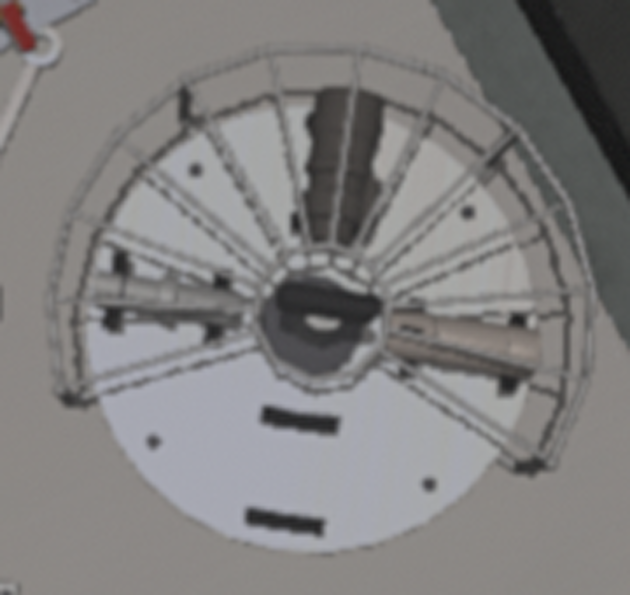

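The crop shows the plain sleeve on the right, with its slot at the inner end near crop (410,325), and the collared shaft on the left. The grip bar lies roughly along world y. Next I need accurate angles.

Run:
```python
from h import *
from scipy.optimize import least_squares
W=np.load('topW.npy'); S=np.load('sceneW.npy')
for n,V in(('top',W),('scene',S)):
    x,y,z=V[...,0],V[...,1],V[...,2]
    m=(z>152)&(z<166)&(np.hypot(x-641,y-61)<45)
    p=np.c_[x[m],y[m]].astype(np.float32); print(n,'handle',cv2.minAreaRect(p),p.mean(0))
    d=cv2.fitLine(p,cv2.DIST_L2,0,.01,.01).ravel(); print(' bar angle',np.degrees(np.arctan2(d[1],d[0])))
    m=(z>92)&(z<108)&(np.abs(np.hypot(x-641,y-61)-182)<12)
    q=np.c_[x[m],y[m]]
    s=least_squares(lambda c:np.hypot(*(q-c[:2]).T)-182,[641,61],loss='soft_l1').x; print(' guard centre',s,len(q))
    a=np.degrees(np.arctan2(q[:,1]-s[1],q[:,0]-s[0]))%360; print(' arc ends',a[(a<150)].max(),a[a>200].min())
    for nm,c in (('sleeve',-98),('shaft',82)):
        c=np.radians(c); cx,cy=641+105*np.cos(c),61+105*np.sin(c)
        m=(z>60)&(z<85)&(np.hypot(x-cx,y-cy)<70)
        p=np.c_[x[m],y[m]].astype(np.float32); d=cv2.fitLine(p,cv2.DIST_HUBER,0,.01,.01).ravel()
        print(' ',nm,len(p),p.mean(0),np.degrees(np.arctan2(d[1],d[0])),z[m].max())
    for lo,hi in((6,14),(25,60)):
        m=(z>lo)&(z<hi)&(np.abs(x-391)<90)&(np.abs(y-307)<60)
        p=np.c_[x[m],y[m]].astype(np.float32); print(' cradle',len(p),cv2.minAreaRect(p))
        if lo==25:
            A=p[p[:,0]<391].mean(0);B=p[p[:,0]>391].mean(0); print('  sad',A,B,(A+B)/2,np.degrees(np.arctan2(*(B-A)[::-1])))
x,y,z=S[...,0],S[...,1],S[...,2]
m=z>110; 
H,_,_=np.histogram2d(x[m],y[m],bins=[np.arange(-100,1001,100),np.arange(-800,801,100)]); print(H.astype(int))
m=(W[...,2]>110)
H,_,_=np.histogram2d(W[m][:,0],W[m][:,1],bins=[np.arange(-100,1001,100),np.arange(-800,801,100)]); print(H.astype(int))
```

```text
top handle ((641.7582397460938, 61.29426956176758), (64.20586395263672, 16.19643783569336), 82.62670135498047) [641.29663   61.471645]
 bar angle 82.625084
 guard centre [639.7503046  61.3633235] 933
 arc ends 108.89025318424598 236.96157377933326
  sleeve 533 [627.8368   -40.017174] 84.848114 79.49476611083105
  shaft 279 [655.7967  165.20078] 83.53552 71.89779520013008
 cradle 1245 ((392.5774841308594, 301.7367248535156), (97.742431640625, 170.04734802246094), 89.24531555175781)
 cradle 221 ((391.76263427734375, 307.863037109375), (54.32548522949219, 85.28120422363281), 86.53617858886719)
  sad [355.91278 311.00626] [427.50757 305.8531 ] [391.71017 308.4297 ] -4.1168704
scene handle ((642.2705078125, 62.70905303955078), (63.00379180908203, 17.36501693725586), 85.6499252319336) [640.4133  64.3982]
 bar angle 83.33238
 guard centre [638.83722787  62.45118558] 751
 arc ends 108.968381259559 236.83761117446912
  sleeve 361 [623.931   -35.23833] 79.85141 78.84527830485285
  shaft 242 [652.2091  167.35744] 83.5452 73.15787656105033
 cradle 1595 ((390.5955810546875, 296.8558044433594), (1
[... 1600 characters left out ...]
     0     0     0     0     0     0     0     0     0     0     0
      0     0     0     0]
 [    0     0     0     0     0     0     0     0     0     0     0     0
      0     0     0     0]
 [    0     0     0     0     0     0     0     0     0     0  1923 10465
     27     0     0     0]
 [    0     0     0     0     0     0     0     0   538  6858 15341  8592
      0     0     0     0]
 [    0     0     0     0     0     0     0     0   346     0     0     0
      0     0     0     0]
 [    0     0     0     8     0     0     0     0     0     0     0     0
      0     0     0     0]
 [    0     0     0   952     0     0     0     0     0     0     0     0
      0     0     0     0]]
```

Run:
```python
from h import *
for n in('top','scene'):
    W=np.load(n+'W.npy'); x,y,z=W[...,0],W[...,1],W[...,2]
    for nm,b in(('vise',(200,400,-200,50)),('beam',(500,800,0,400)),('wallR',(300,1000,-800,-500)),('bL',(300,800,400,700))):
        m=(x>b[0])&(x<b[1])&(y>b[2])&(y<b[3])&(z>165)
        if m.sum()>20:
            q=W[m]; print(n,nm,m.sum(),np.round(q.min(0)),np.round(q.max(0)),np.percentile(z[m],[5,50,95]).round())
    m=(np.hypot(x-310,y+60)<140)&(z>5); print(np.round(np.nanmax(z[m])),np.round(W[m].min(0)))
```

```text
top vise 649 [200. -31. 253.] [213.  41. 367.] [270. 320. 355.]
top beam 43765 [519.  55. 747.] [717. 400. 855.] [759. 809. 845.]
top bL 27 [515. 400. 749.] [521. 407. 760.] [750. 753. 759.]
367.0 [ 171. -187.    5.]
scene vise 459 [200. -49. 270.] [217.  40. 614.] [303. 482. 594.]
scene wallR 7228 [ 326. -800.  165.] [ 866. -500.  347.] [172. 229. 309.]
scene bL 14979 [349. 487. 746.] [469. 695. 822.] [751. 778. 810.]
611.0 [ 170. -169.    5.]
```

Emit:
jog_arm --rows '[[[31,-24,-2],[0,0,-0.1]],[[70,-52,-5],[0,0,-0.23]],[[110,-82,-8],[0,0,-0.36]],[[150,-112,-8],[0,0,-0.49]],[[190,-142,-8],[0,0,-0.62]],[[230,-172,-8],[0,0,-0.75]],[[270,-202,-8],[0,0,-0.88]],[[310,-231,-8],[0,0,-1.01]],[[350,-261,-8],[0,0,-1.1]],[[390,-291,-8],[0,0,-1.152]]]' --grip 50 --force 60

```text
time: 1.1
tool_pos: [464.0, -179.5, 239.1]
tcp_rot: [-180.0, 0.0, 83.2]
ft_force: [0.0, -0.2, -0.8]
finger_gap: 49.8
grip_force: 0.0
```

```bash
cat > go.py <<'E'
import sys,numpy as np
from h import r
from scipy.spatial.transform import Rotation as T
# target x y z yaw (deg) -> shift and rotvec in tool axes from the measured pose
t=list(map(float,sys.argv[1:5])); s=r.sense(); A=T.from_euler('xyz',s['tcp_rot'],degrees=True)
B=T.from_euler('xyz',[180,0,t[3]],degrees=True)
print('t %.2f'%s['time'],s['tool_pos'].round(1),s['tcp_rot'].round(2),'j',s['joint_pos'].round(1),'F',s['ft_force'].round(1),'gap %.1f gf %.1f'%(s['finger_gap'],s['grip_force']))
print('shift',A.inv().apply(np.array(t[:3])-s['tool_pos']).round(1),'rot',(A.inv()*B).as_rotvec().round(4))
E
python3 go.py 641.3 61.6 240 82.9
```

```text
t 1.10 [ 464.  -179.5  239.1] [-179.99    0.     83.21] j [-27.1  -8.8 100.6  -0.   88.2 -20.3] F [ 0.  -0.2 -0.8] gap 49.8 gf 0.0
shift [260.3 147.6  -0.9] rot [-0.0001  0.      0.0054]
```

Emit:
jog_arm --rows '[[[44,24,0],[0,0,0]],[[88,49,0],[0,0,0]],[[130,73,0],[0,0,0]],[[172,96,0],[0,0,0]],[[212,118,0],[0,0,0]],[[244,136,0],[0,0,0]],[[259,145,0],[0,0,0]],[[263,147,0],[0,0,0]],[[263,147,0],[0,0,0]],[[263,147,0],[0,0,0]]]'

```text
time: 2.1
tool_pos: [640.7, 60.7, 239.1]
tcp_rot: [-180.0, 0.0, 83.0]
ft_force: [0.6, -0.4, 0.1]
finger_gap: 49.7
grip_force: 0.0
```

```bash
python3 go.py 641.3 61.6 125 82.9
python3 - <<'E'
from h import *
snap('scene','s1.png')
im=cv2.imread('pics/s1.png'); cv2.imwrite('pics/s1c.png',cv2.resize(im[40:300,180:440],None,fx=2.2,fy=2.2))
E
```

```text
t 2.10 [640.7  60.7 239.1] [-1.7997e+02  3.0000e-02  8.2970e+01] j [ 0.9 14.1 77.  -0.  88.9  7.9] F [ 0.6 -0.4  0.1] gap 49.7 gf 0.0
shift [  1.    0.5 114.1] rot [-0.0006  0.0005  0.0012]
```

View pics/s1c.png

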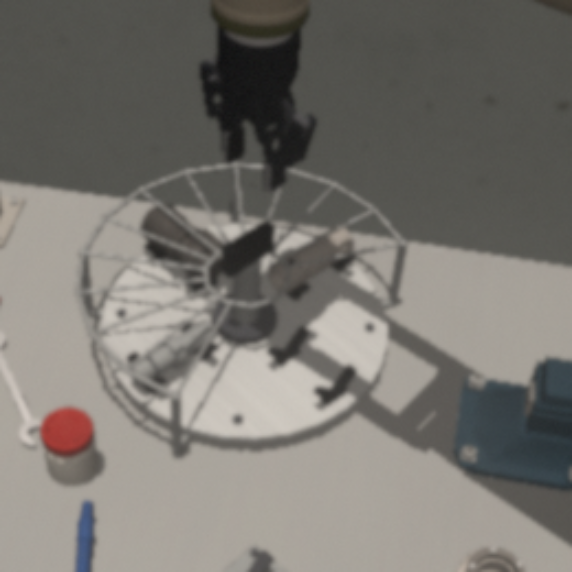

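The gripper hangs over the grip bar with its fingers on either side, so I'll lower it and close.

Emit:
jog_arm --rows '[[[1,0,30],[0,0,0]],[[1,0.5,70],[0,0,0]],[[1,0.5,100],[0,0,0]],[[1,0.5,114],[0,0,0]],[[1,0.5,114],[0,0,0]],[[1,0.5,114],[0,0,0]]]'

```text
time: 2.75
tool_pos: [642.6, 62.1, 127.0]
tcp_rot: [179.9, -0.0, 83.0]
ft_force: [0.7, -0.0, 0.3]
finger_gap: 50.1
grip_force: 0.0
```

Emit:
jog_arm --rows '[[[0,0,0],[0,0,0]],[[0,0,0],[0,0,0]],[[0,0,0],[0,0,0]],[[0,0,0],[0,0,0]],[[0,0,0],[0,0,0]],[[0,0,0],[0,0,0]],[[0,0,0],[0,0,0]],[[0,0,0],[0,0,0]]]' --grip 0 --force 60

```text
time: 3.55
tool_pos: [642.4, 62.7, 127.5]
tcp_rot: [179.9, -0.0, 83.0]
ft_force: [-5.2, -1.2, 8.2]
finger_gap: 15.3
grip_force: 61.2
```

```bash
python3 go.py 641.3 61.6 125 -7.1
```

```text
t 3.55 [642.4  62.7 127.5] [ 1.799e+02 -1.000e-02  8.302e+01] j [ 1.  18.1 84.  -0.  77.8  8. ] F [-5.2 -1.2  8.2] gap 15.3 gf 61.2
shift [-1.3 -1.   2.5] rot [ 1.2000e-03 -1.5000e-03  1.5729e+00]
```

Emit:
jog_arm --rows '[[[0,0,0],[0,0,0.04]],[[0,-0.5,0],[0,0,0.12]],[[0,-0.5,0],[0,0,0.22]],[[0,-0.5,0],[0,0,0.32]],[[0,-0.5,0],[0,0,0.42]],[[0,-0.5,0],[0,0,0.52]],[[0,-0.5,0],[0,0,0.62]],[[0,-0.5,0],[0,0,0.72]],[[0,-0.5,0],[0,0,0.8]],[[0,-0.5,0],[0,0,0.8]]]'

```text
time: 4.55
tool_pos: [643.4, 62.2, 127.5]
tcp_rot: [179.8, -0.2, 37.0]
ft_force: [4.0, -2.3, 3.3]
finger_gap: 15.4
grip_force: 60.7
```

```bash
python3 go.py 641.3 61.6 125 -7.1
python3 - <<'E'
from h import *
print(r.sense()['wrist_torque'])
E
```

```text
t 4.55 [643.4  62.2 127.5] [179.81  -0.2   37.  ] j [ 1.  18.1 84.1 -0.  77.6 54. ] F [ 4.  -2.3  3.3] gap 15.4 gf 60.7
shift [-2.  -0.8  2.5] rot [ 0.0018 -0.0046  0.7696]
[-0.41705572 -0.38726016  0.4468166 ]
```

Emit:
jog_arm --rows '[[[0,0,0],[0,0,0.05]],[[0,0,0],[0,0,0.14]],[[0,0,0],[0,0,0.24]],[[0,0,0],[0,0,0.34]],[[0,0,0],[0,0,0.44]],[[0,0,0],[0,0,0.54]],[[0,0,0],[0,0,0.64]],[[0,0,0],[0,0,0.72]],[[0,0,0],[0,0,0.77]],[[0,0,0],[0,0,0.77]]]'

```text
time: 5.55
tool_pos: [643.6, 61.2, 127.5]
tcp_rot: [179.9, -0.3, -7.0]
ft_force: [6.7, -7.5, 3.2]
finger_gap: 15.1
grip_force: 60.5
```

Emit:
jog_arm --rows '[[[0,0,0],[0,0,0]],[[0,0,0],[0,0,0]],[[0,0,0],[0,0,0]]]'

```text
time: 5.85
tool_pos: [643.6, 61.2, 127.5]
tcp_rot: [179.9, -0.3, -6.9]
ft_force: [6.1, -6.7, 3.0]
finger_gap: 15.2
grip_force: 60.5
```

```bash
cat > meas.py <<'E'
from h import *
for n in('top','scene'):
    im,d=snap(n,n+'1.png'); W=world(n,d); x,y,z=W[...,0],W[...,1],W[...,2]
    c=np.radians(172.9); cx,cy=641+105*np.cos(c),61.5+105*np.sin(c)
    m=(z>62)&(z<85)&(np.hypot(x-cx,y-cy)<75)
    p=np.c_[x[m],y[m]].astype(np.float32)
    if len(p)<20: print(n,len(p)); continue
    d=cv2.fitLine(p,cv2.DIST_HUBER,0,.01,.01).ravel(); q=p.mean(0)
    print(n,len(p),q,cv2.minAreaRect(p),'line %.1f'%np.degrees(np.arctan2(d[1],d[0])),'pos ang %.1f'%np.degrees(np.arctan2(q[1]-61.5,q[0]-641)),z[m].max())
    m=(z>152)&(z<166)&(np.hypot(x-641,y-61)<45)
    if m.sum()>50:
        p=np.c_[x[m],y[m]].astype(np.float32); d=cv2.fitLine(p,cv2.DIST_L2,0,.01,.01).ravel(); print(' bar %.1f'%np.degrees(np.arctan2(d[1],d[0])),cv2.minAreaRect(p),len(p))
E
python3 go.py 641.3 61.6 200 -7.1; python3 meas.py
```

```text
t 5.85 [643.6  61.2 127.5] [179.92  -0.31  -6.92] j [ 1.  18.1 84.1 -0.1 77.6 97.9] F [ 6.1 -6.7  3. ] gap 15.2 gf 60.5
shift [ -2.   -0.  -72.5] rot [ 0.0013 -0.0055  0.0032]
top 16
scene 519 [539.45734  80.22976] ((542.1784057617188, 76.86788177490234), (35.61796569824219, 107.64572143554688), 83.67437744140625) line -6.2 pos ang 169.5 79.20350704789246
 bar -19.0 ((639.5628662109375, 67.04783630371094), (54.24431610107422, 36.786346435546875), 29.435274124145508) 132
```

Emit:
jog_arm --rows '[[[0,0,0],[0,0,0]],[[0,0,0],[0,0,0]],[[0,0,0],[0,0,0]],[[0,0,0],[0,0,0]],[[0,0,0],[0,0,0]]]' --grip 50

```text
time: 6.45
tool_pos: [641.2, 62.9, 125.2]
tcp_rot: [-180.0, 0.0, -6.9]
ft_force: [-0.2, -1.3, 0.4]
finger_gap: 50.1
grip_force: 0.0
```

Emit:
jog_arm --rows '[[[0,0,-20],[0,0,0]],[[0,0,-60],[0,0,0]],[[0,0,-100],[0,0,0]],[[0,-40,-120],[0,0,0]],[[0,-85,-130],[0,0,0]],[[0,-130,-130],[0,0,0]],[[0,-175,-130],[0,0,0]],[[0,-210,-130],[0,0,0]],[[0,-220,-130],[0,0,0]],[[0,-220,-130],[0,0,0]]]'

```text
time: 7.45
tool_pos: [667.5, 282.8, 254.6]
tcp_rot: [180.0, 0.0, -6.8]
ft_force: [0.1, -1.7, -0.3]
finger_gap: 49.9
grip_force: 0.0
```

```bash
python3 go.py 537 74.5 200 -7.1; python3 meas.py
```

```text
t 7.45 [667.5 282.8 254.6] [ 1.7998e+02  4.0000e-02 -6.7900e+00] j [ 18.9  27.   59.5   0.   93.5 115.7] F [ 0.1 -1.7 -0.3] gap 49.9 gf 0.0
shift [-104.9  222.2   54.8] rot [0.0003 0.0008 0.0054]
top 621 [541.2612    73.965866] ((541.3217163085938, 73.36166381835938), (34.53659439086914, 105.70867156982422), 83.3584213256836) line -6.7 pos ang 172.9 80.09688260135431
 bar -6.8 ((642.0361938476562, 61.05741500854492), (16.187530517578125, 65.80024719238281), 83.41267395019531) 207
scene 531 [539.54193  80.45688] ((541.0692749023438, 76.3104476928711), (34.76571273803711, 106.53430938720703), 84.42469024658203) line -6.2 pos ang 169.4 79.30741140379973
 bar -8.4 ((641.86865234375, 63.766353607177734), (16.734390258789062, 64.20555114746094), 80.84105682373047) 145
```

View pics/top1.png

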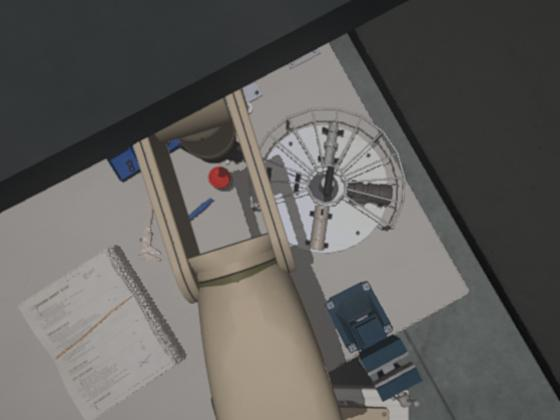

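The top view shows the sleeve pointing to the opening's middle (sleeve line −6.7°, target −7.1°) near pixel (318,228), and the carousel is at rest. Now I'll move above the sleeve.

Emit:
jog_arm --rows '[[[-15,33,0],[0,0,0]],[[-34,75,0],[0,0,0]],[[-53,118,0],[0,0,0]],[[-72,160,0],[0,0,0]],[[-88,195,20],[0,0,0]],[[-97,215,40],[0,0,0]],[[-101,222,50],[0,0,0]],[[-101,222,55],[0,0,0]],[[-101,222,55],[0,0,0]]]' --grip 62

```text
time: 8.45
tool_pos: [541.0, 72.9, 200.2]
tcp_rot: [-180.0, 0.0, -7.0]
ft_force: [0.6, 0.3, -0.4]
finger_gap: 62.1
grip_force: 0.0
```

```bash
python3 go.py 541.2 74 39 -6.8
```

```text
t 8.45 [541.   72.9 200.2] [-1.7998e+02  1.0000e-02 -6.9900e+00] j [ 2.3  0.  96.3  0.  83.7 99.3] F [ 0.6  0.3 -0.4] gap 62.1 gf 0.0
shift [ 1.000e-01 -1.100e+00  1.612e+02] rot [-0.0003  0.0002 -0.0034]
```

Emit:
jog_arm --rows '[[[0,-0.5,30],[0,0,0]],[[0,-1,70],[0,0,0]],[[0,-1,105],[0,0,0]],[[0,-1,130],[0,0,0]],[[0,-1,150],[0,0,0]],[[0,-1,160],[0,0,0]],[[0,-1,161],[0,0,0]],[[0,-1,161],[0,0,0]]]'

```text
time: 9.25
tool_pos: [542.0, 74.4, 40.3]
tcp_rot: [-180.0, -0.1, -6.9]
ft_force: [0.4, 0.0, 0.1]
finger_gap: 62.2
grip_force: 0.0
```

Emit:
jog_arm --rows '[[[0,0,0],[0,0,0]],[[0,0,0],[0,0,0]],[[0,0,0],[0,0,0]],[[0,0,0],[0,0,0]],[[0,0,0],[0,0,0]],[[0,0,0],[0,0,0]],[[0,0,0],[0,0,0]],[[0,0,0],[0,0,0]]]' --grip 20 --force 60

```text
time: 10.05
tool_pos: [542.2, 74.0, 41.1]
tcp_rot: [-180.0, -0.2, -7.0]
ft_force: [-1.4, -0.1, 5.9]
finger_gap: 33.3
grip_force: 59.3
```

```bash
python3 go.py 541.2 74 180 -6.8; python3 meas.py
```

```text
t 10.05 [542.2  74.   41.1] [-1.7997e+02 -1.5000e-01 -6.9600e+00] j [  2.4   9.4 104.    0.   66.4  99.4] F [-1.4 -0.1  5.9] gap 33.3 gf 59.3
shift [-7.000e-01  1.000e-01 -1.389e+02] rot [-0.0006 -0.0027 -0.0028]
top 34 [491.97214  75.31552] ((490.9718322753906, 75.73138427734375), (7.141934394836426, 24.637357711791992), 1.4269154071807861) line -88.1 pos ang 174.7 78.14483299828566
 bar -7.7 ((647.1407470703125, 60.390804290771484), (16.01645278930664, 55.446136474609375), 82.92935943603516) 177
scene 366 [520.81854  80.81105] ((538.7783203125, 75.729736328125), (58.32264709472656, 104.09133911132812), 66.25161743164062) line -21.6 pos ang 170.9 84.38778909696123
 bar -8.1 ((641.982421875, 63.447105407714844), (17.231157302856445, 63.49911880493164), 80.22058868408203) 153
```

Emit:
jog_arm --rows '[[[0,0,-3],[0,0,0]],[[0,0,-10],[0,0,0]],[[0,0,-20],[0,0,0]],[[0,0,-32],[0,0,0]],[[0,0,-45],[0,0,0]],[[0,0,-60],[0,0,0]],[[0,0,-80],[0,0,0]],[[0,0,-105],[0,0,0]],[[0,0,-130],[0,0,0]],[[0,0,-140],[0,0,0]]]'

```text
time: 11.15
tool_pos: [542.7, 74.1, 183.6]
tcp_rot: [-179.9, -0.3, -6.9]
ft_force: [0.6, 0.3, -2.2]
finger_gap: 32.9
grip_force: 59.9
```

```bash
python3 go.py 391.5 308 180 -4
python3 - <<'E'
from h import *
im,_=snap('scene','s2.png'); cv2.imwrite('pics/s2c.png',cv2.resize(im[40:300,180:440],None,fx=2.2,fy=2.2))
E
```

```text
t 11.15 [542.7  74.1 183.6] [-179.95   -0.31   -6.94] j [ 2.4  0.6 97.4  0.  81.6 99.3] F [ 0.6  0.3 -2.2] gap 32.9 gf 59.9
shift [-178.4 -213.9    2.8] rot [-0.0008 -0.0054 -0.0514]
```

View pics/s2c.png

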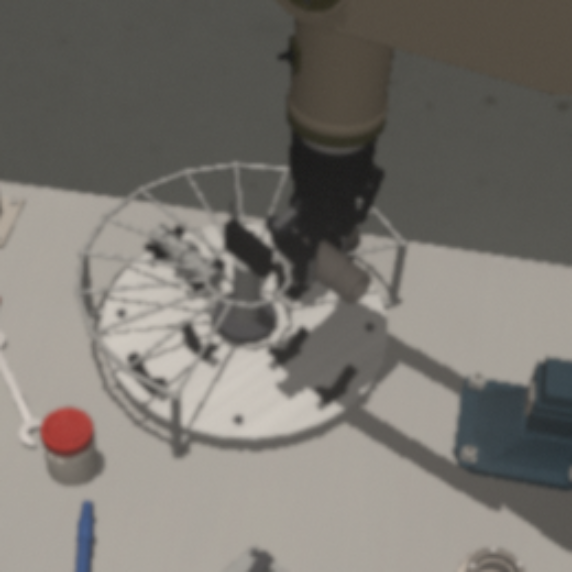

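The picture shows the sleeve held clear above the carousel near crop (345,270), with its pocket empty. I'll carry it to the cradle.

Emit:
jog_arm --rows '[[[-12,-14,0],[0,0,0]],[[-32,-39,0],[0,0,-0.01]],[[-56,-68,0],[0,0,-0.02]],[[-80,-97,0],[0,0,-0.03]],[[-104,-126,0],[0,0,-0.04]],[[-128,-155,0],[0,0,-0.05]],[[-150,-181,0],[0,0,-0.05]],[[-167,-202,0],[0,0,-0.05]],[[-176,-212,0],[0,0,-0.05]],[[-177,-214,0],[0,0,-0.05]]]'

```text
time: 12.2
tool_pos: [389.3, 308.6, 178.1]
tcp_rot: [179.9, 0.1, -3.9]
ft_force: [-0.3, 0.3, -3.4]
finger_gap: 33.1
grip_force: 60.1
```

Emit:
jog_arm --rows '[[[0,0,25],[0,0,0]],[[0,0,60],[0,0,0]],[[0,0,80],[0,0,0]],[[0,0,80],[0,0,0]],[[0,0,80],[0,0,0]]]'

```text
time: 12.7
tool_pos: [391.3, 307.0, 99.2]
tcp_rot: [179.9, 0.0, -4.1]
ft_force: [0.4, -0.7, -2.8]
finger_gap: 33.4
grip_force: 60.4
```

```bash
python3 go.py 392.5 308 27 -4
python3 - <<'E'
from h import *
for n in('scene','top'):
    im,d=snap(n,n+'3.png'); W=world(n,d); x,y,z=W[...,0],W[...,1],W[...,2]
    m=(np.abs(x-391)<70)&(np.abs(y-308)<30)&(z>90)&(z<145)
    # exposed sleeve ends, away from the fingers
    for nm,k in(('near',m&(x<370)),('far',m&(x>412))):
        if k.sum()>8: print(n,nm,k.sum(),W[k].min(0).round(1),W[k].max(0).round(1),W[k].mean(0).round(1))
im=cv2.imread('pics/scene3.png'); cv2.imwrite('pics/s3c.png',cv2.resize(im[170:370,210:410],None,fx=2.8,fy=2.8))
E
```

```text
t 12.70 [391.3 307.   99.2] [ 1.7995e+02  5.0000e-02 -4.1300e+00] j [ 32.2  -2.3 109.6  -0.   72.8 126.4] F [ 0.4 -0.7 -2.8] gap 33.4 gf 60.4
shift [ 1.2 -1.2 72.2] rot [ 0.0009  0.0009 -0.0023]
scene near 362 [336.6 294.4 101.1] [369.9 329.2 135.5] [352.1 314.4 125.8]
scene far 77 [429.1 295.  112.9] [444.9 321.7 137.1] [438.6 312.3 129.7]
top far 148 [413.2 286.3 105.3] [445.9 320.  139.1] [432.9 298.2 129.6]
```

View pics/s3c.png

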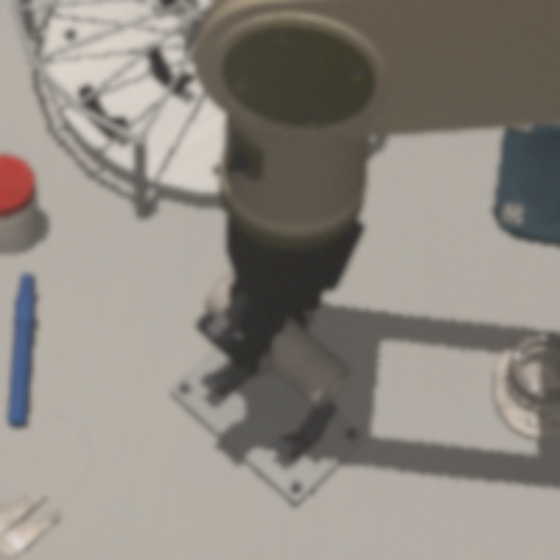

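The picture shows the sleeve lined up over the two saddles at crop (225,385) and (305,435). Now I'll lower it gently.

Emit:
jog_arm --rows '[[[0.5,-1,15],[0,0,0]],[[0.5,-1,35],[0,0,0]],[[0.5,-1,50],[0,0,0]],[[0.5,-1,60],[0,0,0]],[[0.5,-1,65],[0,0,0]],[[0.5,-1,68],[0,0,0]],[[0.5,-1,70],[0,0,0]],[[0.5,-1,71],[0,0,0]],[[0.5,-1,71],[0,0,0]],[[0.5,-1,71],[0,0,0]]]'

```text
time: 13.8
tool_pos: [392.0, 308.9, 28.7]
tcp_rot: [-180.0, -0.0, -4.1]
ft_force: [0.8, -0.1, -3.6]
finger_gap: 33.0
grip_force: 60.4
```

```bash
python3 go.py 391.5 308 26.7 -4
```

```text
t 13.80 [392.  308.9  28.7] [-1.7998e+02 -3.0000e-02 -4.0800e+00] j [ 32.4   3.5 111.9  -0.   64.6 126.4] F [ 0.8 -0.1 -3.6] gap 33.0 gf 60.4
shift [-0.4  0.9  2. ] rot [-0.0004 -0.0005 -0.0013]
```

Emit:
jog_arm --rows '[[[0,0.4,0.5],[0,0,0]],[[0,0.8,1],[0,0,0]],[[0,0.8,1.5],[0,0,0]],[[0,0.8,2],[0,0,0]],[[0,0.8,2],[0,0,0]],[[0,0.8,2],[0,0,0]]]'

```text
time: 14.4
tool_pos: [392.0, 308.3, 27.3]
tcp_rot: [-180.0, -0.0, -4.1]
ft_force: [-3.7, -1.3, 6.9]
finger_gap: 33.2
grip_force: 61.5
```

Contact is made, with Fz going from −3.6 to +6.9 N. I'll release and retreat.

Emit:
jog_arm --rows '[[[0,0,0],[0,0,0]],[[0,0,0],[0,0,0]],[[0,0,0],[0,0,0]],[[0,0,0],[0,0,0]],[[0,0,0],[0,0,0]],[[0,0,0],[0,0,0]]]' --grip 62

```text
time: 15.0
tool_pos: [391.7, 307.9, 26.2]
tcp_rot: [180.0, 0.0, -4.1]
ft_force: [0.7, 0.1, -0.0]
finger_gap: 62.1
grip_force: 0.0
```

Emit:
jog_arm --rows '[[[0,0,-10],[0,0,0]],[[0,0,-30],[0,0,0]],[[0,0,-60],[0,0,0]],[[0,0,-100],[0,0,0]],[[0,0,-145],[0,0,0]],[[0,0,-170],[0,0,0]],[[0,30,-180],[0,0,0]],[[0,70,-180],[0,0,0]],[[0,110,-180],[0,0,0]],[[0,150,-180],[0,0,0]]]'

```text
time: 16.0
tool_pos: [380.7, 157.1, 207.3]
tcp_rot: [-180.0, -0.1, -4.0]
ft_force: [0.4, 0.1, 0.5]
finger_gap: 61.9
grip_force: 0.0
```

Emit:
jog_arm --rows '[[[10,40,0],[0,0,0]],[[10,80,0],[0,0,0]],[[10,120,0],[0,0,0]],[[10,160,0],[0,0,0]],[[10,200,0],[0,0,0]],[[10,240,0],[0,0,0]],[[10,270,0],[0,0,0]],[[10,280,0],[0,0,0]],[[10,280,0],[0,0,0]]]'

```text
time: 16.9
tool_pos: [370.9, -122.6, 206.8]
tcp_rot: [180.0, -0.0, -4.2]
ft_force: [0.6, 0.4, 0.1]
finger_gap: 62.1
grip_force: 0.0
```

Run:
```python
from h import *
for n in('scene','top'):
    im,d=snap(n,n+'4.png'); W=world(n,d); x,y,z=W[...,0],W[...,1],W[...,2]
    m=(np.abs(x-391)<75)&(np.abs(y-308)<30)&(z>48)&(z<75)
    p=np.c_[x[m],y[m]].astype(np.float32); l=cv2.fitLine(p,cv2.DIST_L2,0,.01,.01).ravel()
    print(n,cv2.minAreaRect(p),np.degrees(np.arctan2(l[1],l[0])).round(1),z[m].max().round(1),[np.percentile(z[m&(s)],98).round(1) for s in(x<365,x>420)])
s=r.sense();print(s['time'],s['tool_pos'],s['joint_pos'].round(1),s['ft_force'].round(1))
a=cv2.imread('pics/scene4.png')[90:370,180:440]; b=cv2.imread('pics/top4.png')[90:370,180:420]
cv2.imwrite('pics/end.png',cv2.resize(np.hstack([a,b]),None,fx=1.6,fy=1.6))
```

```text
scene ((392.0538330078125, 309.6439208984375), (34.211856842041016, 106.7575454711914), 87.41127014160156) -3.1 67.1 [np.float64(64.7), np.float64(64.5)]
top ((392.06298828125, 307.0963134765625), (34.333160400390625, 105.45262908935547), 86.68225860595703) -3.4 67.5 [np.float64(64.4), np.float64(65.8)]
17.0 [ 371.15114971 -120.95307229  206.53632047] [-25.6 -26.5 118.1   0.   88.4  68.5] [ 0.6 -0.2  0.4]
```

View pics/end.png

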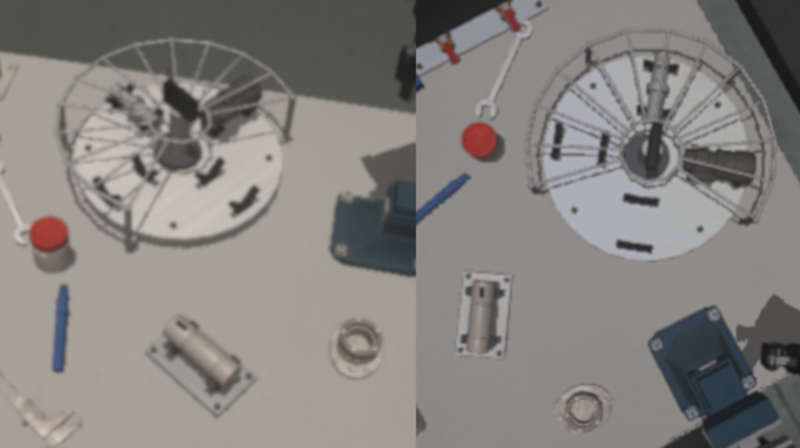

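The picture shows the sleeve lying level in both saddles (left half near (200,350), right half near (482,317)). The shaft and coupling are still in their pockets, and the arm is clear.

```bash
python3 -c "
from bench import r
print(r.hand_in())"
```

```text
the job is handed in; nothing more can be done
None
```

The sleeve was turned to the middle of the opening (within about half a degree), lifted out and set down centred in the cradle to about 2 mm; the shaft and coupling are still in their pockets, and I handed the job in at about 17 s.

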